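Set the die gap of a snap press

TASK

Of the two snap presses on the bench one is already set, with its lock nut run down tight on the head: leave it as it is. On the other, whose lock nut is still up under the thumbscrew's head, turn the thumbscrew clockwise until the upper die seats on the lower one, then back it off a quarter turn to make room for the cloth. Finish still gripping the thumbscrew in that position, so that it cannot creep while I nip up the lock nut, and do not disturb the things lying about.

Things in the scene. Friction and masses are not known exactly. Their poses are not given: they have to be found in the camera images.
- press_1: One of two like bench snap presses; the number tells neither its side nor whether it is set. Grey C-frame, fixed: foot 170 x 104 mm, head boss top 165 mm above the table, throat to its -x, 44 mm column 84 mm along +x. Origin on the table, on the vertical spindle axis. Hand lever low on +y, 105 mm towards -x, closed: the lower die is up.
- knob_1: Thumbscrew head of press_1: round knurled steel, 36 mm diameter, 20 mm high, on the vertical spindle. Origin: its centre, 225 mm above the table when seated; it rises 4 mm a turn. 50 mm free height under it down to the boss, holding only the 16 mm spindle and the lock nut.
- nut_1 (a point): Centre of press_1's dark hexagon lock nut (28 mm over corners, 13 mm high), on the spindle below the knob. Spun up under the knob (press not yet set) it is 17 mm below the knob's origin; run down on the boss (press set and locked) 53 mm below. It turns with the screw.
- mark_1 (a point): Outer end of the black index line milled in knob_1's top face, 14 mm out from the axis, 10 mm above the knob's origin.
- screw_1 (a joint): Turn of press_1's thumbscrew, rad: 0 = seated, upper die on lower die (a solid stop); negative = backed off, 6.28 a turn. Clockwise seen from above raises it to 0. Lock nut up: turns with 0.07 N m and stays where left; locked: over 1 N m.
- press_2: One of two like bench snap presses; the number tells neither its side nor whether it is set. Grey C-frame, fixed: foot 170 x 104 mm, head boss top 165 mm above the table, throat to its -x, 44 mm column 84 mm along +x. Origin on the table, on the vertical spindle axis. Hand lever low on +y, 105 mm towards -x, closed: the lower die is up.
- knob_2: Thumbscrew head of press_2: round knurled steel, 36 mm diameter, 20 mm high, on the vertical spindle. Origin: its centre, 225 mm above the table when seated; it rises 4 mm a turn. 50 mm free height under it down to the boss, holding only the 16 mm spindle and the lock nut.
- nut_2 (a point): Centre of press_2's dark hexagon lock nut (28 mm over corners, 13 mm high), on the spindle below the knob. Spun up under the knob (press not yet set) it is 17 mm below the knob's origin; run down on the boss (press set and locked) 53 mm below. It turns with the screw.
- mark_2 (a point): Outer end of the black index line milled in knob_2's top face, 14 mm out from the axis, 10 mm above the knob's origin.
- screw_2 (a joint): Turn of press_2's thumbscrew, rad: 0 = seated, upper die on lower die (a solid stop); negative = backed off, 6.28 a turn. Clockwise seen from above raises it to 0. Lock nut up: turns with 0.07 N m and stays where left; locked: over 1 N m.
- spool: Small thread spool, standing, 30 mm diameter, 46 mm high. Origin: centre of its underside. Bystander.
- tumbler: Glass tumbler with spools in it, 74 mm diameter, 115 mm high. Origin: centre of its underside. Bystander.
- label_roll: White roll of labels standing on end, 104 mm diameter, 100 mm high. Origin: centre of its underside. Bystander.

How it is judged:
On the way:
1. the thumbscrew of the unset press (the one with its lock nut up under the head) is turned home: the upper die seats on the lower die (((distance between nut_1 and knob_1 below 0.03 m and value of joint screw_1 above -0.08 rad) or (distance between nut_2 and knob_2 below 0.03 m and value of joint screw_2 above -0.08 rad))), for 0.1 s.
At the end, for the whole second after the job is handed in: After seating (within 0.08 rad) the unset press's screw stands 1.57 +- 0.30 rad back from its seat, its head still gripped (over 3 N, TCP within 22 mm of its centre); the set press's mark is within 4 mm and each bystander within 25 mm of its start (((distance between nut_1 and knob_1 below 0.03 m and value of joint screw_1 between -1.87 and -1.27 rad and distance between the grasp point and knob_1 below 0.022 m and contact force between the fingers and knob_1 above 3 N and distance of mark_2 from where it was at the start of the episode below 0.004 m) or (distance between nut_2 and knob_2 below 0.03 m and value of joint screw_2 between -1.87 and -1.27 rad and distance between the grasp point and knob_2 below 0.022 m and contact force between the fingers and knob_2 above 3 N and distance of mark_1 from where it was at the start of the episode below 0.004 m)) and distance of each of spool, tumbler, label_roll from where it was at the start of the episode below 0.025 m); the arm keeps its last pose, push and grip.
It fails at once if the thumbscrew of the press already set is turned ((not (distance between nut_1 and knob_1 below 0.03 m) and distance of mark_1 from where it was at the start of the episode above 0.006 m) or (not (distance between nut_2 and knob_2 below 0.03 m) and distance of mark_2 from where it was at the start of the episode above 0.006 m)).
It fails at once if a bystander is knocked away (distance of any of spool, tumbler, label_roll from where it was at the start of the episode above 0.03 m).
It also fails if it takes over 48 s, if anything falls off the work surface, if the arm or the gripper's body presses on something with over 40 N, if the wrist force passes 120 N, or if a joint passes its speed limit or range.

ROBOT

A 6-joint arm with a two-finger parallel gripper is mounted at the origin on the work surface. World frame = base frame: x ahead of the robot, y to its left, z up, the work surface at z = 0. Lengths are in m, angles in rad, forces in N, time in s.
With the tool pointing down it reaches from about 0.375 to 0.975 m from the base axis. Payload 3.8 kg.
Tool frame: the origin (TCP) lies between the finger pads, 19 mm behind the fingertips; this is the grasp point; z points along the fingers, y is the line along which they close (so a half turn about z gives the same grasp; the last joint's range is limited). The gripper opens to 88 mm and grips with 3 to 60 N. Pads are 18 mm wide; open, the fingers measure 123 mm over their backs; the gripper's body (75 mm by 187 mm) begins 45 mm behind the grasp point.
Start: joints at [-1.344, 0.264, 1.604, -0, 1.274, -0.037], TCP at [0.176, -0.652, 0.257] pointing down, gripper open.
Joint ranges: [-2.63, 2.63], [-0.94, 2.18], [0.31, 2.57], [-1.31, 4.45], [0, 2.66], [-2.55, 2.55]. Speed limits (rad/s): [2.57, 2.57, 3.14, 3.14, 3.14, 3.14].

INTERFACE

Orientations are given as a 3x3 rotation matrix whose columns are the frame's x, y, z axes.
In Python, from station import env gives the robot as it stands.
- The arm moves only by the tool drive_tool, never from a script. Its argument "targets" is a list of rows, each a list of 3 entries, a list of its own where there are three numbers: the turn, a rotation vector about the world's x, y, z in degrees, then the shift along the world's x, y, z in m, then the opening, from 0 (shut) to 1 (fully open). A call has 1 to 12 rows; each row is the pose to reach, as a shift and turn from the pose commanded when the call began; what a row does not reach only later rows make up. A row lasts 1/12 s, in which the tool goes at most 41.7 mm and 7.16 degrees, less where a joint would pass 70% of its speed; a pose out of reach is approached as far as the arm can. A call with a gripper value outside its range is refused whole. The fingers move at their own pace and stop on an object; "grip_force" is the grip in N (left out, the last holds). Time passes only in rows, so rows that repeat a pose let the fingers close. It gives the time, the measured TCP pose, the force, the opening and the grip force at its end, in the units of the state.
- env.sense(): the state, without advancing time (a new reading comes with each control period).
- env.camera(name): name is "side" or "top"; returns the picture (400x640x3 uint8, red, green, blue); there is no depth.
- env.camera_info(name): a dict with "K" (3x3 intrinsics, pixels), "xyz" and "attitude" of the camera in the world. Camera axes: x right, y down, z forward; pixel columns grow to the right and rows downward; lengths in m; the calibration is good to about 2 mm. A picture is of the moment at which its call begins. camera_info takes no time and is no camera call.
- env.hand_in(): hands the job in; it is judged then, once.
Trained networks look in the newest picture that a camera, given by its name, has taken for a name from the list of things; names that differ only in an ending like _2 or _b are one class to them, and where a whole thing is asked for, a point or a joint stands for the part that bears it (a point fixed in the world has none). Each returns a list of dicts, best first, with "score" (0 to 1); they miss things now and then, are a little off and sometimes report something else, mostly with a low value. They report only what shows in the picture. A call takes as long as a camera call.
- env.boxes_of(query, camera): "xyz" ([x, y, z] in m, in world coordinates, good to about 4 mm: the middle of the surface that is visible of it).
- env.masks_of(query, camera): "mask" (400x640 bool, what is visible of it).
The state is a dict: "clock": time; "qpos": joint angles; "joint_vel": joint speeds; "effort": joint torques, N m; "tool_pos": TCP position; "tcp_rot": TCP orientation; "force": force on the tool from outside, world axes, zero at the start; "wrist_torque": the same for the moment, N m; "finger_gap": finger opening in m; "grasp_force": force on a finger pad.
Only numpy, scipy, OpenCV 4.12 (cv2) and the standard library are available. Lean on these libraries where they do the work, as an engineer would, in place of code of your own. Each camera call takes 0.05 s, during which the arm holds its last target. There are 200 camera calls.

## Working session

There is one attempt and no reset: what is moved stays moved. The work goes in short steps, Python scripts to look and compute and a tool call to move; the robot and the scene stay as the last step left them, time stands still between calls to the robot, and variables do not carry over. Pictures are saved under pics/ and viewed, at most 10 in all, crops included, and the job is handed in when it is done.

Besides the shell and the picture viewer there is one more tool, called after "Request:" as name(argument=value, ...), one argument or row to a line, values as JSON. drive_tool: Moves the arm, as the interface text tells. Its arguments: {"type":"object","properties":{"targets":{"type":"array","items":{"type":"array"}},"grip_force":{"type":"number"}},"required":["targets"]}

```bash
mkdir -p pics
python3 - <<'E'
from station import env
import cv2,numpy as np
for c in("side","top"):
    im=env.camera(c); cv2.imwrite(f"pics/{c}0.png",im[:,:,::-1])
    i=env.camera_info(c); print(c,np.round(i["xyz"],3),np.round(i["attitude"],3).tolist(),np.round(i["K"],1).tolist())
    for q in("knob_1","nut_1","mark_1","press_1","spool","tumbler","label_roll"):
        print(q,[(np.round(d["xyz"],3).tolist(),round(d["score"],2)) for d in env.boxes_of(q,c)])
print(env.sense())
E
```

```text
side [0.321 1.006 1.013] [[-0.978, -0.145, 0.152], [-0.209, 0.622, -0.754], [0.015, -0.769, -0.639]] [[460.1, 0.0, 321.0], [0.0, 460.1, 205.4], [0.0, 0.0, 1.0]]
knob_1 [([0.569, 0.175, 0.233], 0.62), ([0.615, -0.125, 0.237], 0.43)]
nut_1 [([0.614, -0.127, 0.22], 0.73), ([0.566, 0.171, 0.227], 0.61)]
mark_1 [([0.613, -0.122, 0.235], 0.55), ([0.566, 0.17, 0.239], 0.52)]
press_1 [([0.6, 0.191, 0.05], 0.77), ([0.646, -0.116, 0.07], 0.57), ([0.615, -0.121, 0.234], 0.23)]
spool [([0.524, 0.043, 0.034], 0.54)]
tumbler [([0.556, 0.446, 0.086], 0.69)]
label_roll [([0.484, -0.39, 0.077], 0.97)]
top [0.326 0.009 1.504] [[-0.001, -0.99, 0.143], [-1.0, 0.002, 0.001], [-0.001, -0.143, -0.99]] [[519.5, 0.0, 322.7], [0.0, 519.5, 190.2], [0.0, 0.0, 1.0]]
knob_1 [([0.611, -0.13, 0.237], 0.62), ([0.567, 0.168, 0.236], 0.53)]
nut_1 [([0.566, 0.163, 0.24], 0.65), ([0.61, -0.136, 0.236], 0.5)]
mark_1 [([0.614, -0.133, 0.236], 0.64), ([0.567, 0.166, 0.237], 0.6)]
press_1 [([0.579, 0.17, 0.031], 0.87), ([0.624, -0.12, 0.038], 0.67)]
spool []
tumbler [([0.559, 0.423, 0.088], 0.72)]
label_roll [([0.486, -0.41
[... 152 characters left out ...]
  1.27371439e+00, -3.69025239e-02]), 'joint_vel': array([-0.00035285,  0.00134908, -0.00181786,  0.00020189,  0.00112683,
        0.00098012]), 'effort': array([-1.08814291e-05, -5.01971841e+01, -3.57230616e+01,  7.28728250e-02,
        1.80063257e-02, -6.83823259e-06]), 'tool_pos': array([ 0.17597292, -0.65165361,  0.25743574]), 'tcp_rot': array([[ 9.65414895e-01,  2.60718393e-01, -8.79966482e-06],
       [ 2.60718392e-01, -9.65414895e-01, -2.76687617e-05],
       [-1.57090826e-05,  2.44176003e-05, -1.00000000e+00]]), 'force': array([-0.19292521,  0.64054772,  0.15438568]), 'wrist_torque': array([ 0.02313622, -0.00510603, -0.0144305 ]), 'grasp_force': 0.0, 'finger_gap': 0.08837403960545931}
```

Run:
```python
import cv2,numpy as np
s=cv2.imread("pics/side0.png");t=cv2.imread("pics/top0.png")
from station import env
def proj(c,p):
    i=env.camera_info(c);q=np.array(i["attitude"]).T@(np.array(p)-i["xyz"]);u=np.array(i["K"])@q;return u[:2]/u[2]
out=[]
for c,im in(("side",s),("top",t)):
    row=[]
    for p in([.568,.170,.225],[.613,-.13,.225]):
        u,v=proj(c,p).astype(int);print(c,u,v)
        row.append(cv2.resize(im[v-35:v+40,u-50:u+50],(400,300),interpolation=cv2.INTER_CUBIC))
    out.append(np.hstack(row))
cv2.imwrite("pics/crop0.png",np.vstack(out))
```

```text
side 290 225
side 301 158
top 258 167
top 378 149
```

View pics/side0.png

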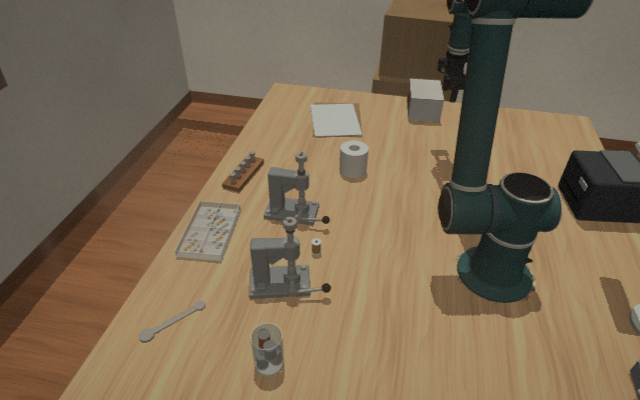

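View pics/crop0.png

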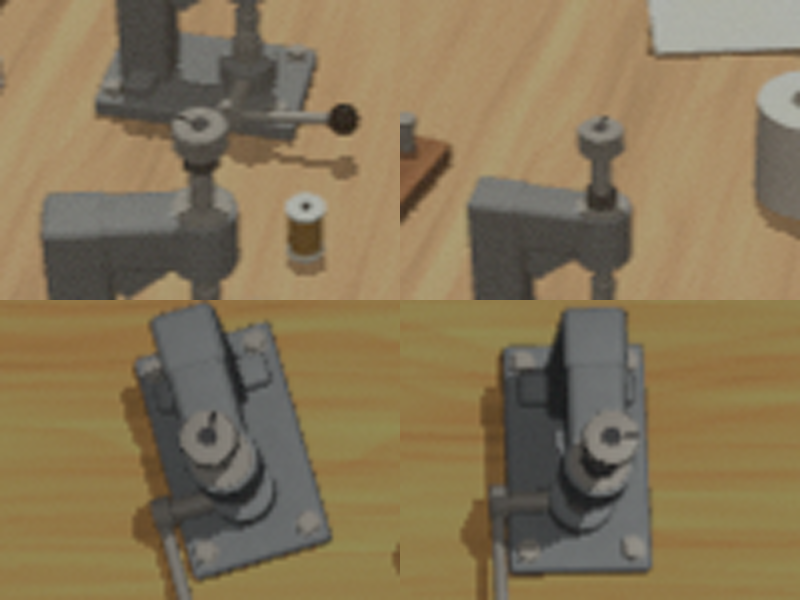

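The left press (y≈+0.17; knob top at about (260,167) in the top view and (290,221) in the side view) has its dark nut directly under the knob, so it is the unset one. The right press has its nut down on the boss, so I leave it alone. I'll triangulate the knob-top centres.

```bash
cat > h.py <<'E'
from station import env
import numpy as np
def ray(c,u,v):
    i=env.camera_info(c);d=np.array(i["attitude"])@np.linalg.inv(i["K"])@[u,v,1];return np.array(i["xyz"]),d/np.linalg.norm(d)
def tri(a,b):
    A=np.zeros((3,3));B=np.zeros(3)
    for o,d in(ray("side",*a),ray("top",*b)):
        P=np.eye(3)-np.outer(d,d);A+=P;B+=P@o
    return np.linalg.solve(A,B)
E
python3 - <<'E'
from h import *
print("unset",tri((240+50.2,190+30.9),(208+52,132+34.5)))
print("set",tri((251+50.2,123+31.7),(328+52.5,114+34.2)))
for z in(.235,.24):
    o,d=ray("top",260,166.5);print(o+d*(z-o[2])/d[2])
E
```

```text
unset [0.56912928 0.16564537 0.23544245]
set [ 0.61504747 -0.13442205  0.23592932]
[0.56889734 0.16566016 0.235     ]
[0.56793897 0.16504165 0.24      ]
```

Request:
drive_tool(
  targets=[
    [[0,0,7],[0.0,0.0,0.04],1],
    [[0,0,84],[0.2,0.35,0.09],1],
    [[0,0,84],[0.2,0.35,0.09],1],
    [[0,0,84],[0.2,0.35,0.09],1],
    [[0,0,84],[0.2,0.35,0.09],1],
    [[0,0,84],[0.2,0.35,0.09],1],
    [[0,0,84],[0.2,0.35,0.09],1],
    [[0,0,84],[0.2,0.35,0.09],1],
    [[0,0,84],[0.2,0.35,0.09],1],
    [[0,0,84],[0.2,0.35,0.09],1],
    [[0,0,84],[0.2,0.35,0.09],1],
    [[0,0,84],[0.2,0.35,0.09],1],
  ],
)

```text
clock: 1.8
tool_pos: [0.3785, -0.2974, 0.349]
tcp_rot: [[-0.169, 0.986, 0.004], [0.986, 0.169, 0.001], [-0.0, 0.004, -1.0]]
force: [0.2, -1.1, 0.5]
finger_gap: 0.0887
grasp_force: 0.0
```

Request:
drive_tool(
  targets=[
    [[0,0,84],[0.14,0.4,0],1],
    [[0,0,84],[0.14,0.4,0],1],
    [[0,0,84],[0.14,0.4,0],1],
    [[0,0,84],[0.14,0.4,0],1],
    [[0,0,84],[0.14,0.4,0],1],
    [[0,0,84],[0.14,0.4,0],1],
    [[0,0,84],[0.14,0.4,0],1],
    [[0,0,84],[0.14,0.4,0],1],
    [[0,0,84],[0.14,0.4,0],1],
    [[0,0,84],[0.14,0.4,0],1],
    [[0,0,84],[0.14,0.4,0],1],
    [[0,0,84],[0.14,0.4,0],1],
  ],
)

```text
clock: 2.8
tool_pos: [0.5165, 0.1016, 0.3472]
tcp_rot: [[-0.998, -0.065, -0.0], [-0.065, 0.998, 0.001], [0.0, 0.001, -1.0]]
force: [-0.1, -0.5, -0.3]
finger_gap: 0.088
grasp_force: 0.0
```

Run:
```python
from h import *
s=env.sense();print(s["tool_pos"],s["qpos"],np.degrees(np.arctan2(s["tcp_rot"][1,0],s["tcp_rot"][0,0])),s["wrist_torque"])
```

```text
[0.51648123 0.10155032 0.34718878] [ 1.46340961e-01 -6.36261106e-02  1.79874298e+00  7.94328776e-04
  1.40654065e+00 -1.48945523e+00] -176.28322290520674 [ 0.06119464 -0.12615837  0.07324252]
```

Request:
drive_tool(
  targets=[
    [[0,0,62],[0.052,0.064,0],1],
    [[0,0,62],[0.052,0.064,0],1],
    [[0,0,62],[0.052,0.064,0],1],
    [[0,0,62],[0.052,0.064,-0.02],1],
    [[0,0,62],[0.052,0.064,-0.04],1],
    [[0,0,62],[0.052,0.064,-0.05],1],
    [[0,0,62],[0.052,0.064,-0.06],1],
    [[0,0,62],[0.052,0.064,-0.07],1],
    [[0,0,62],[0.052,0.064,-0.07],1],
    [[0,0,62],[0.052,0.064,-0.07],1],
  ],
)

```text
clock: 3.63
tool_pos: [0.5675, 0.1623, 0.2764]
tcp_rot: [[-0.419, -0.908, -0.002], [-0.908, 0.419, -0.0], [0.001, 0.001, -1.0]]
force: [-1.3, 0.3, 0.4]
finger_gap: 0.0879
grasp_force: 0.0
```

Run:
```python
from h import *
import cv2
s=env.sense();print(s["tool_pos"],s["qpos"],np.degrees(np.arctan2(s["tcp_rot"][1,0],s["tcp_rot"][0,0])),s["wrist_torque"])
a=env.camera("side")[140:290,190:390];b=env.camera("top")[90:240,160:360]
cv2.imwrite("pics/pre.png",cv2.resize(np.hstack([a,b]),(800,300),interpolation=cv2.INTER_CUBIC)[:,:,::-1])
```

```text
[0.56745468 0.16225781 0.27635256] [ 2.36303868e-01  9.43115112e-02  1.76713222e+00  4.46878019e-06
  1.28200266e+00 -2.47301200e+00] -114.7676605764478 [ 0.16576061 -0.04438458 -0.02790183]
```

View pics/pre.png

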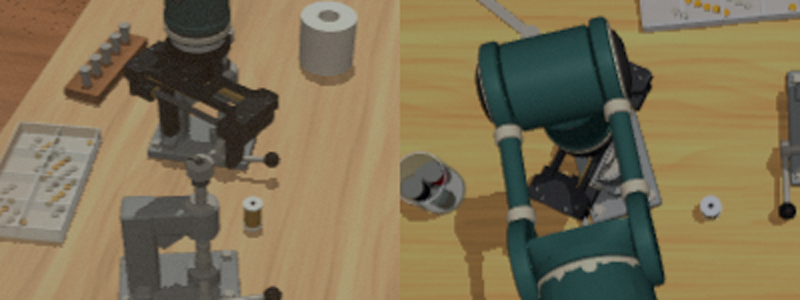

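The side view shows the open fingers straddling the knob at (205,165) of the crop. The bystanders haven't moved. Next I go down and grip.

Request:
drive_tool(
  targets=[
    [[0,0,0],[0.001,0.003,-0.015],1],
    [[0,0,0],[0.001,0.003,-0.035],1],
    [[0,0,0],[0.001,0.003,-0.048],1],
    [[0,0,0],[0.001,0.003,-0.048],1],
    [[0,0,0],[0.001,0.003,-0.048],0.35],
    [[0,0,0],[0.001,0.003,-0.048],0.35],
    [[0,0,0],[0.001,0.003,-0.048],0.35],
    [[0,0,0],[0.001,0.003,-0.048],0.35],
    [[0,0,0],[0.001,0.003,-0.048],0.35],
    [[0,0,0],[0.001,0.003,-0.048],0.35],
    [[0,0,0],[0.001,0.003,-0.048],0.35],
    [[0,0,0],[0.001,0.003,-0.048],0.35],
  ],
  grip_force=25,
)

```text
clock: 4.73
tool_pos: [0.5691, 0.1654, 0.2296]
tcp_rot: [[-0.421, -0.907, 0.0], [-0.907, 0.421, 0.0], [-0.0, -0.0, -1.0]]
force: [0.3, 0.5, -0.6]
finger_gap: 0.0371
grasp_force: 0.0
```

```bash
cat > s.py <<'E'
from h import *
s=env.sense();print(np.round(s["tool_pos"],4),"q6",s["qpos"][5].round(3),"yaw",np.degrees(np.arctan2(s["tcp_rot"][1,0],s["tcp_rot"][0,0])).round(2),"T",s["wrist_torque"].round(3),"F",s["force"].round(1),"gap",round(s["finger_gap"],4),"grip",s["grasp_force"],"t",s["clock"],"e6",s["effort"][5].round(3))
E
python3 s.py
```

```text
[0.5691 0.1654 0.2296] q6 -2.466 yaw -114.89 T [ 0.185 -0.075 -0.015] F [ 0.3  0.5 -0.6] gap 0.0371 grip 0.04116401192732155 t 4.7333 e6 -0.0
```

Request:
drive_tool(
  targets=[
    [[0,0,0],[0,0,0],0],
    [[0,0,0],[0,0,0],0],
    [[0,0,0],[0,0,0],0],
    [[0,0,0],[0,0,0],0],
  ],
)

```text
clock: 5.07
tool_pos: [0.5693, 0.1653, 0.2296]
tcp_rot: [[-0.421, -0.907, 0.001], [-0.907, 0.421, -0.0], [-0.0, -0.001, -1.0]]
force: [0.8, -0.1, 0.2]
finger_gap: 0.0346
grasp_force: 25.0
```

```bash
python3 s.py
```

```text
[0.5693 0.1653 0.2296] q6 -2.466 yaw -114.89 T [ 0.017 -0.281  0.012] F [ 0.8 -0.1  0.2] gap 0.0346 grip 24.99790783971548 t 5.0667 e6 -0.0
```

Request:
drive_tool(
  targets=[
    [[0,0,-6],[0,0,0],0],
    [[0,0,-12],[0,0,0],0],
    [[0,0,-18],[0,0,0],0],
    [[0,0,-24],[0,0,0],0],
    [[0,0,-30],[0,0,-0.0003],0],
    [[0,0,-30],[0,0,-0.0003],0],
  ],
)

```text
clock: 5.57
tool_pos: [0.5691, 0.1655, 0.2293]
tcp_rot: [[-0.82, -0.573, 0.0], [-0.573, 0.82, 0.0], [-0.0, 0.0, -1.0]]
force: [0.8, -0.0, 0.6]
finger_gap: 0.035
grasp_force: 25.0
```

```bash
python3 s.py
```

```text
[0.5691 0.1655 0.2293] q6 -1.94 yaw -145.04 T [ 0.138 -0.143 -0.031] F [ 0.8 -0.   0.6] gap 0.035 grip 24.995750281959772 t 5.5667 e6 0.978
```

Request:
drive_tool(
  targets=[
    [[0,0,-6],[0,0,0],0],
    [[0,0,-12],[0,0,0],0],
    [[0,0,-18],[0,0,0],0],
    [[0,0,-24],[0,0,0],0],
    [[0,0,-30],[0,0,-0.0003],0],
  ],
)

```text
clock: 5.98
tool_pos: [0.5691, 0.1658, 0.2289]
tcp_rot: [[-0.996, -0.087, 0.0], [-0.087, 0.996, 0.001], [-0.0, 0.001, -1.0]]
force: [0.5, 0.7, 2.7]
finger_gap: 0.0348
grasp_force: 25.0
```

```bash
python3 s.py
```

```text
[0.5691 0.1658 0.2289] q6 -1.418 yaw -174.99 T [ 0.344 -0.252  0.107] F [0.5 0.7 2.7] gap 0.0348 grip 24.987510424107313 t 5.9833 e6 -1.22
```

Request:
drive_tool(
  targets=[
    [[0,0,-6],[0,0,0],0],
    [[0,0,-12],[0,0,0],0],
    [[0,0,-18],[0,0,0],0],
    [[0,0,-24],[0,0,-0.0002],0],
    [[0,0,-30],[0,0,-0.0003],0],
    [[0,0,-30],[0,0,-0.0003],0],
  ],
)

```text
clock: 6.48
tool_pos: [0.5693, 0.166, 0.2286]
tcp_rot: [[-0.907, 0.421, 0.001], [0.421, 0.907, 0.001], [-0.0, 0.002, -1.0]]
force: [2.0, 0.9, 0.2]
finger_gap: 0.0356
grasp_force: 25.0
```

```bash
python3 s.py
```

```text
[0.5693 0.166  0.2286] q6 -0.896 yaw 155.12 T [ 0.53  -0.465 -0.116] F [2.  0.9 0.2] gap 0.0356 grip 24.9987730756402 t 6.4833 e6 0.982
```

Request:
drive_tool(
  targets=[
    [[0,0,-6],[0,0,0],0],
    [[0,0,-12],[0,0,0],0],
    [[0,0,-18],[0,0,0],0],
    [[0,0,-24],[0,0,-0.0002],0],
    [[0,0,-30],[0,0,-0.0003],0],
    [[0,0,-30],[0,0,-0.0003],0],
    [[0,0,-30],[0,0,-0.0003],0],
    [[0,0,-30],[0,0,-0.0003],0],
  ],
)

```text
clock: 7.15
tool_pos: [0.5695, 0.1657, 0.2283]
tcp_rot: [[-0.579, 0.815, 0.001], [0.815, 0.579, 0.001], [-0.0, 0.001, -1.0]]
force: [3.4, 1.7, -1.9]
finger_gap: 0.0352
grasp_force: 25.0
```

```bash
python3 s.py
```

```text
[0.5695 0.1657 0.2283] q6 -0.377 yaw 125.37 T [ 0.565 -0.957 -0.026] F [ 3.4  1.7 -1.9] gap 0.0352 grip 25.023133791983128 t 7.15 e6 -0.062
```

Request:
drive_tool(
  targets=[
    [[0,0,-6],[0.0003,0.0002,0],0],
    [[0,0,-12],[0.0005,0.0003,0],0],
    [[0,0,-18],[0.0005,0.0003,0],0],
    [[0,0,-24],[0.0005,0.0003,-0.0002],0],
    [[0,0,-30],[0.0005,0.0003,-0.0003],0],
    [[0,0,-30],[0.0005,0.0003,-0.0003],0],
    [[0,0,-30],[0.0005,0.0003,-0.0003],0],
  ],
)

```text
clock: 7.73
tool_pos: [0.5699, 0.1656, 0.228]
tcp_rot: [[-0.094, 0.996, 0.001], [0.996, 0.094, -0.0], [-0.0, 0.001, -1.0]]
force: [2.7, 1.1, -0.6]
finger_gap: 0.0353
grasp_force: 25.0
```

```bash
python3 s.py
```

```text
[0.5699 0.1656 0.228 ] q6 0.147 yaw 95.39 T [ 1.860e-01 -1.049e+00  1.000e-03] F [ 2.7  1.1 -0.6] gap 0.0353 grip 25.02020627260208 t 7.7333 e6 0.099
```

Request:
drive_tool(
  targets=[
    [[0,0,-6],[0.0003,0,0],0],
    [[0,0,-12],[0.0005,0,0],0],
    [[0,0,-18],[0.0005,0,0],0],
    [[0,0,-24],[0.0005,0,-0.0002],0],
    [[0,0,-30],[0.0005,0,-0.0003],0],
    [[0,0,-30],[0.0005,0,-0.0003],0],
    [[0,0,-30],[0.0005,0,-0.0003],0],
  ],
)

```text
clock: 8.32
tool_pos: [0.5697, 0.1653, 0.2281]
tcp_rot: [[0.415, 0.91, -0.001], [0.91, -0.415, -0.001], [-0.001, -0.0, -1.0]]
force: [0.3, -1.1, 3.8]
finger_gap: 0.0351
grasp_force: 25.0
```

```bash
python3 s.py
```

```text
[0.5697 0.1653 0.2281] q6 0.669 yaw 65.46 T [-0.138  0.057  0.398] F [ 0.3 -1.1  3.8] gap 0.0351 grip 24.99152708798647 t 8.3167 e6 0.543
```

Request:
drive_tool(
  targets=[
    [[0,0,-3],[0,0,0.0003],0],
    [[0,0,-6],[0,0,0.0003],0],
    [[0,0,-6],[0,0,0.0003],0],
    [[0,0,-6],[0,0,0.0003],0],
  ],
)

```text
clock: 8.65
tool_pos: [0.5699, 0.1658, 0.2281]
tcp_rot: [[0.509, 0.861, -0.0], [0.861, -0.509, 0.0], [0.0, -0.0, -1.0]]
force: [0.3, 0.9, 3.1]
finger_gap: 0.0352
grasp_force: 25.0
```

```bash
python3 s.py
```

```text
[0.5699 0.1658 0.2281] q6 0.775 yaw 59.38 T [ 0.084 -0.106  0.547] F [0.3 0.9 3.1] gap 0.0352 grip 24.99068470671773 t 8.65 e6 0.606
```

Request:
drive_tool(
  targets=[
    [[0,0,-3],[0,0,0.0003],0],
    [[0,0,-6],[0,0,0.0003],0],
    [[0,0,-6],[0,0,0.0003],0],
    [[0,0,-6],[0,0,0.0003],0],
  ],
)

```text
clock: 8.98
tool_pos: [0.5699, 0.1655, 0.2282]
tcp_rot: [[0.597, 0.802, -0.0], [0.802, -0.597, -0.0], [-0.0, -0.0, -1.0]]
force: [0.4, -0.7, 3.1]
finger_gap: 0.0352
grasp_force: 25.0
```

```bash
python3 s.py
```

```text
[0.5699 0.1655 0.2282] q6 0.881 yaw 53.32 T [-0.094 -0.129  0.488] F [ 0.4 -0.7  3.1] gap 0.0352 grip 24.9984042160213 t 8.9833 e6 0.549
```

Request:
drive_tool(
  targets=[
    [[0,0,2],[0,0,0],0],
    [[0,0,4],[0,0,0],0],
    [[0,0,4],[0,0,0],0],
    [[0,0,4],[0,0,0],0],
  ],
)

```text
clock: 9.32
tool_pos: [0.57, 0.1655, 0.2282]
tcp_rot: [[0.543, 0.84, -0.0], [0.84, -0.543, -0.0], [-0.0, -0.0, -1.0]]
force: [-0.1, -0.1, 3.1]
finger_gap: 0.0355
grasp_force: 25.0
```

```bash
python3 s.py
```

```text
[0.57   0.1655 0.2282] q6 0.814 yaw 57.12 T [-0.08  -0.127  0.063] F [-0.1 -0.1  3.1] gap 0.0355 grip 24.998237304389477 t 9.3167 e6 -0.002
```

Request:
drive_tool(
  targets=[
    [[0,0,2],[0,0,0],0],
    [[0,0,4],[0,0,0],0],
    [[0,0,4],[0,0,0],0],
    [[0,0,4],[0,0,0],0],
  ],
)

```text
clock: 9.65
tool_pos: [0.57, 0.1656, 0.2283]
tcp_rot: [[0.484, 0.875, -0.0], [0.875, -0.484, 0.0], [-0.0, -0.0, -1.0]]
force: [0.4, -0.0, 3.4]
finger_gap: 0.035
grasp_force: 25.0
```

```bash
python3 s.py
```

```text
[0.57   0.1656 0.2283] q6 0.746 yaw 61.06 T [-0.112 -0.101  0.047] F [ 0.4 -0.   3.4] gap 0.035 grip 24.998067766427994 t 9.65 e6 -0.007
```

Request:
drive_tool(
  targets=[
    [[0,0,5],[0,0,0],0],
    [[0,0,10],[0,0,0.0001],0],
    [[0,0,15],[0,0,0.0001],0],
    [[0,0,20],[0,0,0.0002],0],
    [[0,0,25],[0,0,0.0002],0],
    [[0,0,30],[0,0,0.0003],0],
    [[0,0,35],[0,0,0.0004],0],
    [[0,0,40],[0,0,0.0004],0],
    [[0,0,44],[0,0,0.0005],0],
  ],
)

```text
clock: 10.4
tool_pos: [0.5701, 0.1656, 0.2288]
tcp_rot: [[-0.264, 0.965, 0.0], [0.965, 0.264, 0.0], [-0.0, 0.0, -1.0]]
force: [0.9, -0.8, 2.3]
finger_gap: 0.0352
grasp_force: 25.0
```

Request:
drive_tool(
  targets=[
    [[0,0,5],[0,0,0],0],
    [[0,0,10],[0,0,0.0001],0],
    [[0,0,15],[0,0,0.0001],0],
    [[0,0,20],[0,0,0.0002],0],
    [[0,0,25],[0,0,0.0002],0],
    [[0,0,30],[0,0,0.0003],0],
    [[0,0,35],[0,0,0.0004],0],
    [[0,0,40],[0,0,0.0004],0],
    [[0,0,40],[0,0,0.0005],0],
    [[0,0,40],[0,0,0.0005],0],
    [[0,0,40],[0,0,0.0005],0],
  ],
)

```text
clock: 11.32
tool_pos: [0.57, 0.1656, 0.2292]
tcp_rot: [[-0.819, 0.574, 0.0], [0.574, 0.819, -0.0], [-0.0, -0.0, -1.0]]
force: [0.9, 0.1, 3.6]
finger_gap: 0.0351
grasp_force: 25.0
```

```bash
python3 s.py
python3 - <<'E'
from h import *
import cv2
a=env.camera("side")[140:290,190:390];b=env.camera("top")[90:240,160:360]
cv2.imwrite("pics/end.png",cv2.resize(np.hstack([a,b]),(800,300),interpolation=cv2.INTER_CUBIC)[:,:,::-1])
E
```

```text
[0.57   0.1656 0.2292] q6 -0.719 yaw 144.98 T [-0.104 -0.239  0.064] F [0.9 0.1 3.6] gap 0.0351 grip 24.997570160776377 t 11.3167 e6 0.049
```

View pics/end.png

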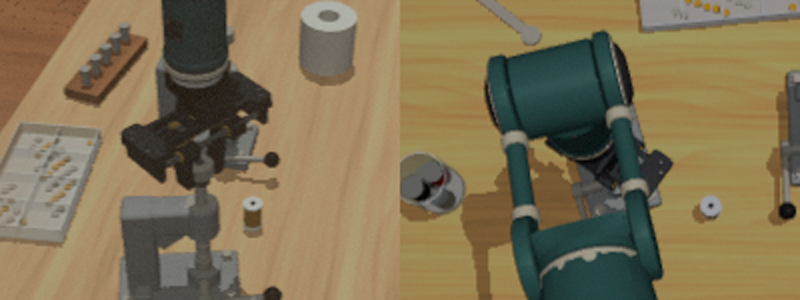

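The gripper is holding the left press's knob at crop pixel (205,150). The spool, tumbler and label roll haven't moved, and the tool has backed off 90° from the seat. I'm handing the job in.

```bash
python3 -c "
from station import env
print(env.hand_in())"
```

```text
the job is handed in; nothing more can be done
None
```

I turned the unset (left) press's thumbscrew clockwise until it seated, backed it off about a quarter turn (90° by the tool's angle), and handed the job in with it still gripped at 25 N; the set press and the bystanders were left alone, and no verdict came back.

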